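# Set the water-filter valve over the glass to half open

### The job

On the counter-top water filter, find the valve whose spout stands over the tall glass and turn its wing handle anticlockwise to half open (45 degrees, midway between shut and full on). Do not open the other valve, and leave the glass and the low cup standing where they are.

Things in the scene. Friction and masses are not known exactly. Their poses are not given: they have to be found in the camera images.
- valve_left (a joint): opening angle (rad) of the wing handle of the filter's left valve (left as the robot sees the filter from the front). 0 = shut, wing across its spout; 1.571 = full on, wing in line with its spout; end stops at both. Grows anticlockwise seen from above, starts between 0 and 0.2, stays where it is left (about 0.1 N m of friction).
- valve_right (a joint): the same for the filter's right valve: opening angle (rad), 0 = shut, 1.571 = full on, growing anticlockwise seen from above, starts between 0 and 0.2.
- valve_left_grip (a point): middle of the left valve's wing handle, on its upright turning axis, 0.215 m above the worktop. Upright steel wing 58 mm long, 9 mm thick (11 at its ends), 34 mm high (18 mm below to 16 mm above this point), free on all sides. The frame turns with the handle: z up along the axis, y along the wing, x across its flat faces.
- valve_right_grip (a point): the same for the right valve, 100 mm to the right of the left one. The filter is fixed, turned up to 0.3 rad from facing the robot: two steel valves, each with a spout whose mouth is 50 mm in front of its axis and 0.10 m above the worktop; behind them (19 to 86 mm) lies a white cartridge, top at 0.164 m.
- glass_mid (a point): centre, half-way up, of the tall drinking glass (clear tumbler with small printed pictures, 72 mm across, 94 mm high, loose). It stands under the spout of one of the two valves, about 50 to 60 mm (horizontally) in front of that valve's axis.
- low_cup: the low, wide white cup with large coloured dots (86 mm across, 51 mm high, handle towards the robot, loose); origin at the middle of its underside. It stands under the other valve's spout.

How it is judged:
At the end, for the whole second after the job is handed in: The valve whose spout is over the tall glass rests at 0.785 rad (45 degrees) within 0.2 rad (11 degrees); the other valve is under 0.35 rad; the glass still stands under its spout (((horizontal distance between glass_mid and valve_left_grip below 0.08 m and value of joint valve_left between 0.585 and 0.985 rad and value of joint valve_right below 0.35 rad and velocity of joint valve_left between -0.05 and 0.05 rad/s) or (horizontal distance between glass_mid and valve_right_grip below 0.08 m and value of joint valve_right between 0.585 and 0.985 rad and value of joint valve_left below 0.35 rad and velocity of joint valve_right between -0.05 and 0.05 rad/s))); the robot touches nothing.
It fails at once if the tall glass is tipped or shifted by more than 25 mm (angle between glass_mid's own z axis and vertical above 0.35 rad or distance of glass_mid from where it was at the start of the episode above 0.025 m).
It fails at once if the low cup is shifted or tipped (its origin, under its middle, moves more than 25 mm or it leans more than 0.35 rad) (angle between low_cup's own z axis and vertical above 0.35 rad or distance of low_cup from where it was at the start of the episode above 0.025 m).
It fails at once if the other valve is opened beyond 0.45 rad ((horizontal distance between glass_mid and valve_left_grip below 0.08 m and value of joint valve_right above 0.45 rad) or (horizontal distance between glass_mid and valve_right_grip below 0.08 m and value of joint valve_left above 0.45 rad)).
It also fails if it takes over 32 s, if anything falls off the work surface, if the arm or the gripper's body presses on something with over 40 N, if the wrist force passes 120 N, or if a joint passes its speed limit or range.

### The arm

A 7-joint arm with a two-finger parallel gripper is mounted at the origin on a cart in front of the work surface, level with it; the furniture and walls round the work are solid. World frame = base frame: x ahead of the robot, y to its left, z up, the work surface at z = 0. Lengths are in m, angles in rad, forces in N, time in s.
With the tool pointing down it reaches from about 0.425 to 1.025 m from the base axis. Payload 3.6 kg.
Tool frame: the origin (TCP) lies between the finger pads; the fingertips stand 19 mm ahead of it and the grasp point (between the pads) is the TCP; z points along the fingers, y is the direction in which the jaws open and shut (so a half turn about z gives the same grasp; the last joint's range is limited). The gripper opens to 85 mm and grips with 20 to 120 N. Pads are 22 mm wide; open, the fingers measure 114 mm over their backs; the gripper's body (76 mm by 85 mm) begins 54 mm behind the grasp point. The pads swing forward as they close: fully open they stand 13 mm farther back than shut.
Start: joints at [1.24, 0.591, 0.048, 1.609, -0.033, 0.943, -0.034], TCP at [0.17, -0.705, 0.25] pointing down, gripper open.
Joint ranges: [-2.69, 2.69], [-0.47, 2.24], [-1.27, 1.36], [0.19, 2.51], [-1.53, 4.68], [0.08, 2.07], [-3.09, 3.09]. Speed limits (rad/s): [2.57, 2.57, 3.14, 3.14, 3.14, 3.14, 3.14].

### API

Orientations are given as a unit quaternion [w, x, y, z].
In Python, from plant import bot gives the robot as it stands. The module is installed in compiled form; this text tells all that it offers. Calls block until the motion is done:
- bot.move_pose(position, orientation): joint-space move of the TCP to a pose.
- bot.move_linear(position, vel=0.15, attitude=None): straight line of the TCP; attitude=None keeps the orientation; vel is the mean speed in m/s.
- bot.movej(angles): joint-space move.
- bot.command_gripper(opening, grasp_force=None): finger opening in m; grasp_force is the grip in N (None keeps the last); returns when the fingers have stopped.
- bot.pause(seconds).
- bot.inverse_kinematics(position, orientation): joint angles nearest the present ones, or None.
- bot.observe(): the state.
- bot.camera(name): name is "scene" or "top"; returns the picture (384x512x3 uint8, blue, green, red); there is no depth.
- bot.calibration(name): a dict with "K" (3x3 intrinsics, pixels), "xyz" and "attitude" of the camera in the world. Camera axes: x right, y up, looking along -z (the intrinsics and any distortion apply to the point x, -y, -z); pixel columns grow to the right and rows downward; lengths in m; the calibration is good to about 2 mm. A picture is of the moment at which its call begins. calibration takes no time and is no camera call.
A pose or a line that the arm cannot do raises bot.Unreachable and nothing moves.
- bot.job_done(): hands the job in, once; it reports no verdict.
Trained networks look in the newest picture that a camera, given by its name, has taken for a name from the list of things; names that differ only in an ending like _2 or _b are one class to them, and where a whole thing is asked for, a point or a joint stands for the part that bears it (a point fixed in the world has none). Each returns a list of dicts, best first, with "conf" (0 to 1); they miss things now and then, are a little off and sometimes report something else, mostly with a low value. They report only what shows in the picture. A call takes as long as a camera call.
- bot.look_for(camera, label): "bbox" ([left, top, width, height] in pixels, round what is visible of it).
The state is a dict: "clock": time; "joint_pos": joint angles; "qd": joint speeds; "joint_torque": joint torques, N m; "position": TCP position; "tcp_rot": TCP orientation; "wrist_force": force on the tool from outside, world axes, zero at the start; "moment": the same for the moment, N m; "finger_gap": finger opening in m.
Only numpy, scipy, OpenCV 4.12 (cv2) and the standard library are available. Lean on these libraries where they do the work, as an engineer would, in place of code of your own. Each camera call takes 0.05 s, during which the arm holds its last target.

## Working session

There is one attempt and no reset: what is moved stays moved. The work goes in short steps, each a Python script; the robot and the scene stay as the last script left them, time stands still between calls to the robot, and variables do not carry over. Pictures are saved under pics/ and viewed, and the job is handed in when it is done.

```bash
mkdir -p pics; python3 - <<'E'
from plant import bot
import cv2
for c in ("scene","top"):
    im=bot.camera(c); cv2.imwrite(f"pics/{c}0.png",im)
    k=bot.calibration(c); print(c,k)
    for l in ("valve_left","valve_right","valve_left_grip","glass_mid","low_cup"):
        print(l,[(r['bbox'],round(r['conf'],2)) for r in bot.look_for(c,l)][:4])
print(bot.observe()['clock'],bot.observe()['tcp_rot'])
E
```

```text
scene {'K': array([[351.7115107 ,   0.        , 258.23836871],
       [  0.        , 351.7115107 , 193.52876236],
       [  0.        ,   0.        ,   1.        ]]), 'xyz': array([0.09220711, 0.24150643, 0.64626405]), 'attitude': array([-0.28715155, -0.15861939,  0.43484925,  0.83862388])}
valve_left [([244.1, 164.2, 18.9, 22.8], 0.75)]
valve_right [([277.1, 150.0, 12.5, 22.6], 0.68)]
valve_left_grip [([245.0, 170.7, 17.7, 19.0], 0.84)]
glass_mid [([286.1, 201.1, 30.5, 44.0], 0.57)]
low_cup [([247.8, 229.5, 41.4, 34.2], 0.91)]
top {'K': array([[393.39295726,   0.        , 253.2415613 ],
       [  0.        , 393.39295726, 198.16546049],
       [  0.        ,   0.        ,   1.        ]]), 'xyz': array([ 0.48563862, -0.31228482,  1.01421376]), 'attitude': array([-0.70559557, -0.01667372,  0.02425155,  0.70800335])}
valve_left [([230.4, 192.8, 28.6, 9.1], 0.45)]
valve_right [([273.7, 200.8, 33.0, 9.7], 0.7), ([220.2, 203.8, 36.2, 43.3], 0.28)]
valve_left_grip [([225.6, 191.9, 29.5, 12.0], 0.66)]
glass_mid [([262.6, 213.6, 32.0, 32.1], 0.68)]
low_cup [([219.4, 204.0, 35.8, 41.1], 0.56)]
0.6 [4.47767976e-05 9.92998490e-01 1.18127038e-01 5.15204080e-06]
```

```bash
python3 - <<'E'
import cv2
a=cv2.imread("pics/top0.png")[140:290,160:360]; b=cv2.imread("pics/scene0.png")[120:290,190:360]
cv2.imwrite("pics/t1.png",cv2.resize(a,None,fx=4,fy=4,interpolation=2)); cv2.imwrite("pics/s1.png",cv2.resize(b,None,fx=3.5,fy=3.5,interpolation=2))
E
```

```text
(no output)
```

View pics/t1.png

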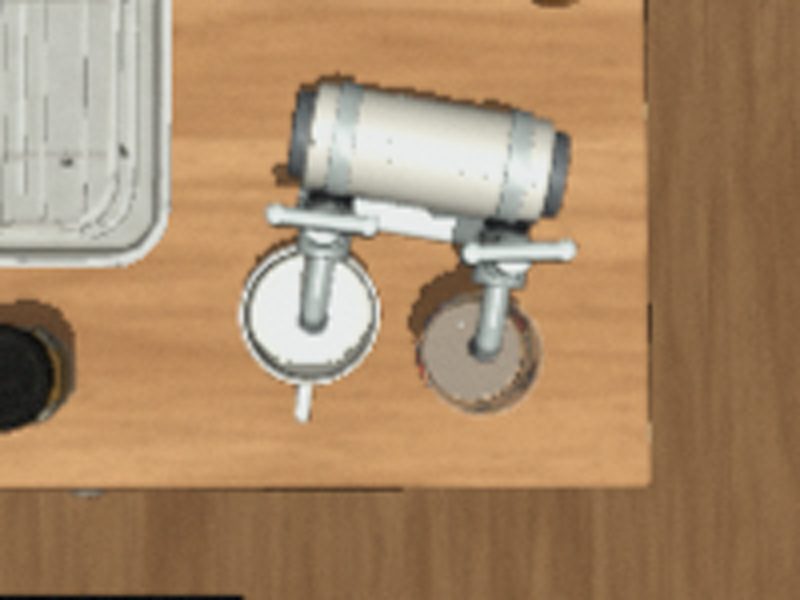

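View pics/s1.png

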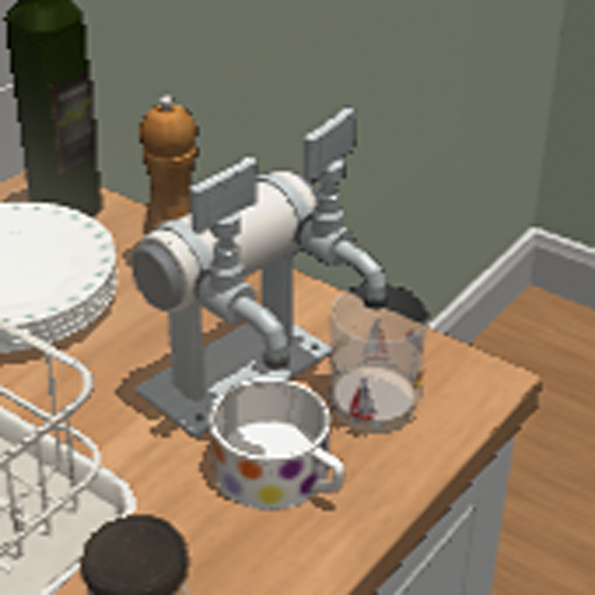

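View pics/top0.png

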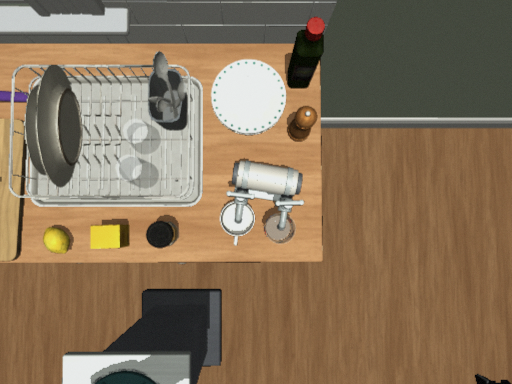

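View pics/scene0.png

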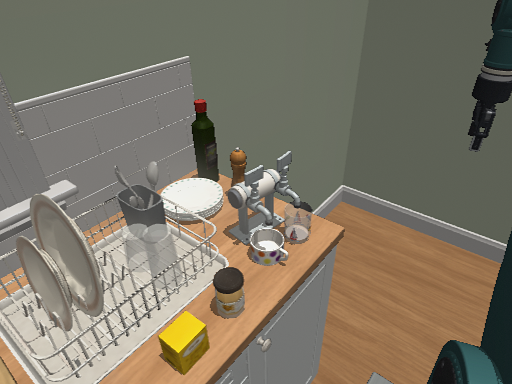

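The glass stands under the right valve, with its spout mouth at about (481,352) in the top crop; the cup is under the left one. The right wing runs roughly from (468,250) to (575,250) in that crop and the left wing from (268,215) to (378,228). I'll now measure both more finely.

```bash
cat > h.py <<'E'
import numpy as np
from scipy.spatial.transform import Rotation as R
from plant import bot
def rays(c,px):
    k=bot.calibration(c);K=k['K'];q=k['attitude'];Rm=R.from_quat([q[1],q[2],q[3],q[0]]).as_matrix()
    d=np.array([(px[0]-K[0,2])/K[0,0],-(px[1]-K[1,2])/K[1,1],-1.]);return k['xyz'],Rm@d
def atz(c,px,z):
    o,d=rays(c,px);return o+d*(z-o[2])/d[2]
def proj(c,p):
    k=bot.calibration(c);K=k['K'];q=k['attitude'];Rm=R.from_quat([q[1],q[2],q[3],q[0]]).as_matrix()
    v=Rm.T@(np.array(p)-k['xyz']);return np.array([K[0,0]*v[0]/-v[2]+K[0,2],K[1,1]*-v[1]/-v[2]+K[1,2]])
E
python3 - <<'E'
from h import *
import cv2
c=lambda x,y:(160+x/4-.375,140+y/4-.375)
for n,a,b in(("L",(268,215),(378,228)),("R",(465,252),(577,250))):
    A=atz("top",c(*a),.231);B=atz("top",c(*b),.231);print(n,A,B,(A+B)/2,np.linalg.norm(A-B),np.arctan2(*(A-B)[1::-1]) if 0 else np.degrees(np.arctan2((A-B)[1],(A-B)[0])))
    m=(A+B)/2; print(proj("scene",[m[0],m[1],.215]))
    for s in (A,B):
        for z in(.197,.231): print("  corner scene",proj("scene",[s[0],s[1],z]))
print("glass",atz("top",(278.6,229.6),.094),atz("top",(481/4+160-.4,352/4+140-.4),.10))
a=cv2.imread("pics/top0.png")
cv2.imwrite("pics/t2.png",cv2.resize(a[185:212,222:310],None,fx=9,fy=9,interpolation=0))
b=cv2.imread("pics/scene0.png")
cv2.imwrite("pics/s2.png",cv2.resize(b[145:195,235:300],None,fx=11,fy=11,interpolation=0))
E
```

```text
L [ 0.54074767 -0.2677166   0.231     ] [ 0.53408606 -0.32254036  0.231     ] [ 0.53741686 -0.29512848  0.231     ] 0.055226996681798694 83.07197614883013
[253.99897486 174.46671728]
  corner scene [245.62037633 185.64821366]
  corner scene [245.06574631 173.09385107]
  corner scene [262.41228937 176.46575902]
  corner scene [262.27424346 164.17524578]
R [ 0.52196502 -0.36587324  0.231     ] [ 0.52278396 -0.42180368  0.231     ] [ 0.52237449 -0.39383846  0.231     ] 0.0559364381675008 90.83886517262236
[283.63361193 159.60013384]
  corner scene [277.07495325 170.53888977]
  corner scene [277.2769104  158.42309315]
  corner scene [289.57945358 161.38736969]
  corner scene [290.04838697 149.56588156]
glass [ 0.46527542 -0.38116729  0.094     ] [ 0.47002212 -0.38365418  0.1       ]
```

View pics/t2.png

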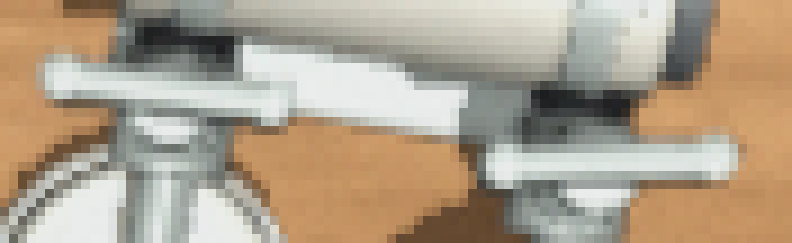

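View pics/s2.png

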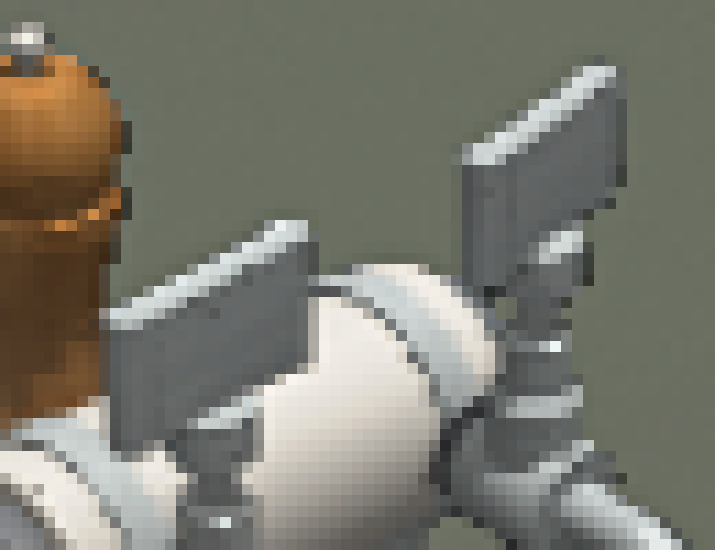

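```bash
cat >> h.py <<'E'
def q(ydeg):  # tool down, jaw axis y at world angle ydeg
    a=np.radians(ydeg);y=np.array([np.cos(a),np.sin(a),0]);z=np.array([0,0,-1.]);x=np.cross(y,z)
    s=R.from_matrix(np.c_[x,y,z]).as_quat();return [s[3],s[0],s[1],s[2]]
def st():
    o=bot.observe();print(round(o['clock'],2),np.round(o['position'],4),"F",np.round(o['wrist_force'],1),"M",np.round(o['moment'],2),"gap",round(float(o['finger_gap']),4),np.round(o['joint_pos'],2))
E
python3 - <<'E'
from h import *
c=lambda x,y:(222+x/9-.5,185+y/9-.5)
P={}
for n,a,b in(("L",(45,77),(292,103)),("R",(483,165),(741,160))):
    A=atz("top",c(*a),.231);B=atz("top",c(*b),.231);P[n]=(A+B)/2;d=A-B
    print(n,P[n],np.linalg.norm(d),np.degrees(np.arctan2(d[1],d[0])))
d=P["L"]-P["R"];print(np.linalg.norm(d),np.degrees(np.arctan2(d[1],d[0])))
st()
for z in(.36,.215):
  for a in(0,37,180,217): print(z,a,np.round(bot.inverse_kinematics([*P["R"][:2],z],q(a)),2) if bot.inverse_kinematics([*P["R"][:2],z],q(a)) is not None else None)
E
```

```text
L [ 0.53841727 -0.29482634  0.231     ] 0.05503942222439125 83.80488789784235
R [ 0.52201633 -0.3930869   0.231     ] 0.057267641089434246 90.92576451761511
0.09961992253259123 80.5239646830922
0.6 [ 0.1701 -0.7048  0.2504] F [ 0.2  0.8 -0.1] M [0.02 0.03 0.  ] gap 0.0853 [ 1.24  0.59  0.05  1.61 -0.03  0.94 -0.03]
0.36 0 [ 0.81  0.42 -0.33  1.65  0.15  1.1   0.44]
0.36 37 [ 0.93  0.44 -0.5   1.65  0.23  1.11  1.01]
0.36 180 [ 0.24  0.43  0.48  1.68 -0.22  1.09 -2.35]
0.36 217 [ 0.36  0.41  0.31  1.67 -0.14  1.08 -1.79]
0.215 0 [ 0.79  0.55 -0.3   1.8   0.22  0.82  0.38]
0.215 37 [ 0.9   0.58 -0.47  1.79  0.34  0.85  0.91]
0.215 180 [ 0.24  0.59  0.5   1.82 -0.37  0.82 -2.22]
0.215 217 [ 0.36  0.56  0.32  1.82 -0.24  0.8  -1.7 ]
```

Spacing comes out at 99.6 mm (should be 100) and wing length at 57 mm (should be 58), so the measurement agrees with the given sizes. The right valve is about 0.18 rad open. Approaching it.

```bash
python3 - <<'E'
from h import *
C=[0.522,-0.393]
bot.move_linear([0.17,-0.705,0.37],vel=0.25); 
bot.move_pose([*C,0.34],q(0.9)); bot.command_gripper(0.05,20); st()
bot.move_linear([*C,0.219],vel=0.08); st()
import cv2
for c in("scene","top"): 
    im=bot.camera(c); cv2.imwrite(f"pics/{c}2.png",im)
    x=im[120:260,190:360] if c=="scene" else im[140:290,160:360]
    cv2.imwrite(f"pics/{c}2c.png",cv2.resize(x,None,fx=4,fy=4,interpolation=2))
E
```

```text
3.39 [ 0.5219 -0.3932  0.34  ] F [ 0.2  0.  -0.9] M [ 0.04  0.02 -0.01] gap 0.0501 [ 0.81  0.43 -0.34  1.68  0.16  1.06  0.44]
5.06 [ 0.5223 -0.3932  0.2196] F [ 0.6 -0.4 -0.3] M [-0.03 -0.   -0.02] gap 0.0503 [ 0.79  0.55 -0.31  1.79  0.22  0.83  0.39]
```

View pics/scene2c.png

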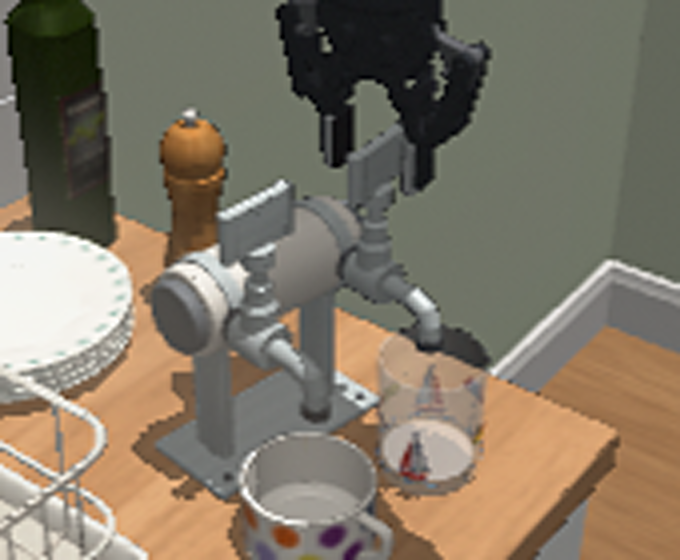

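The fingers straddle the right wing, with pads at about (338,145) and (420,165) in the scene crop, and the readings show no contact. Closing gently, then turning in steps.

```bash
python3 - <<'E'
from h import *
C=[0.522,-0.393,0.217]
bot.command_gripper(0.0,20); st()
for a in (9.5,18,27,35.5):
    bot.move_linear(C,vel=0.05,attitude=q(a)); st()
import cv2
for c in("scene","top"): 
    im=bot.camera(c); cv2.imwrite(f"pics/{c}3.png",im)
    x=im[120:260,190:360] if c=="scene" else im[140:290,160:360]
    cv2.imwrite(f"pics/{c}3c.png",cv2.resize(x,None,fx=4,fy=4,interpolation=2))
E
```

```text
5.6 [ 0.5216 -0.393   0.2191] F [-2.   0.1  2.3] M [0.09 0.27 0.15] gap 0.0086 [ 0.79  0.55 -0.31  1.79  0.22  0.83  0.39]
5.9 [ 0.5218 -0.393   0.2191] F [-3.9  2.8 10.7] M [0.49 0.85 0.06] gap 0.0087 [ 0.82  0.56 -0.35  1.79  0.25  0.84  0.51]
6.2 [ 0.5218 -0.393   0.2191] F [-4.3  0.8 11. ] M [0.44 0.83 0.12] gap 0.0083 [ 0.84  0.56 -0.39  1.79  0.28  0.84  0.64]
6.51 [ 0.5219 -0.393   0.2191] F [-4.   2.  11.3] M [0.43 0.85 0.05] gap 0.0087 [ 0.87  0.57 -0.43  1.79  0.31  0.85  0.77]
6.81 [ 0.522  -0.3929  0.2191] F [-4.9  2.  10.7] M [0.43 0.84 0.07] gap 0.0086 [ 0.9   0.57 -0.47  1.79  0.33  0.86  0.89]
```

View pics/scene3c.png

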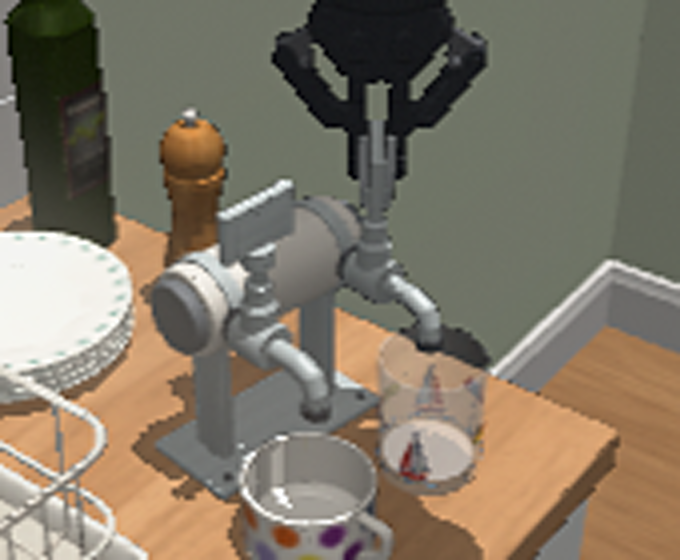

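The wing at (377,165) has turned with the gripper and now shows edge-on; glass and cup are unmoved. Releasing, backing off upward and checking.

```bash
python3 - <<'E'
from h import *
bot.command_gripper(0.05); st()
bot.move_linear([0.522,-0.393,0.36],vel=0.1); 
bot.move_pose([0.3,-0.6,0.38],q(0)); st()
import cv2
for c in("scene","top"): 
    im=bot.camera(c); cv2.imwrite(f"pics/{c}4.png",im)
    for l in("glass_mid","low_cup","valve_right"): print(c,l,[(r['bbox'],round(r['conf'],2)) for r in bot.look_for(c,l)][:2])
    x=im[120:260,190:360] if c=="scene" else im[180:250,210:320]
    cv2.imwrite(f"pics/{c}4c.png",cv2.resize(x,None,fx=4 if c=="scene" else 7,fy=4 if c=="scene" else 7,interpolation=2))
E
```

```text
7.38 [ 0.5218 -0.393   0.2165] F [-0.6  0.9 -0. ] M [ 0.03 -0.01 -0.02] gap 0.0502 [ 0.9   0.58 -0.47  1.79  0.33  0.85  0.89]
10.13 [ 0.3028 -0.5982  0.38  ] F [ 0.1 -0.1  0.3] M [ 0.03 -0.05 -0.04] gap 0.05 [ 1.27  0.43 -0.34  1.59  0.15  1.15  0.9 ]
scene glass_mid [([288.3, 200.7, 26.9, 45.4], 0.68)]
scene low_cup [([249.1, 231.0, 41.7, 34.5], 0.79)]
scene valve_right [([281.7, 149.2, 5.6, 22.0], 0.53)]
top glass_mid [([263.7, 210.7, 31.3, 32.1], 0.84), ([217.1, 205.4, 39.0, 38.3], 0.26)]
top low_cup [([219.4, 203.2, 34.4, 38.6], 0.55), ([263.7, 212.8, 30.5, 29.9], 0.18)]
top valve_right [([275.8, 194.3, 28.2, 16.8], 0.44)]
```

View pics/top4c.png

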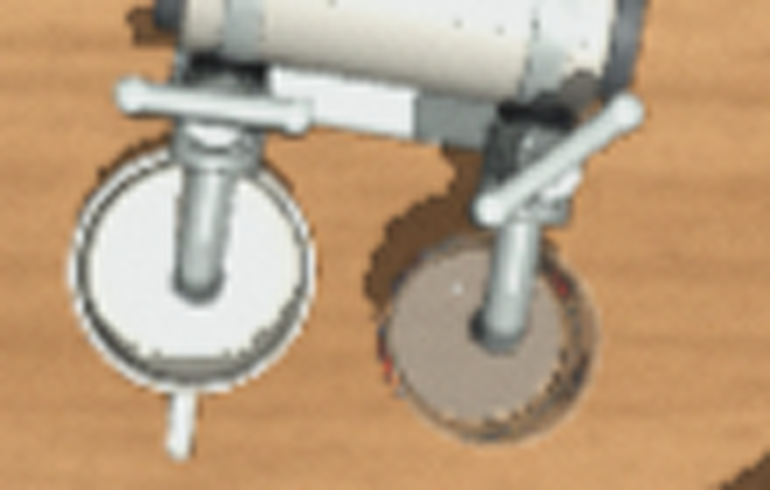

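View pics/scene4c.png

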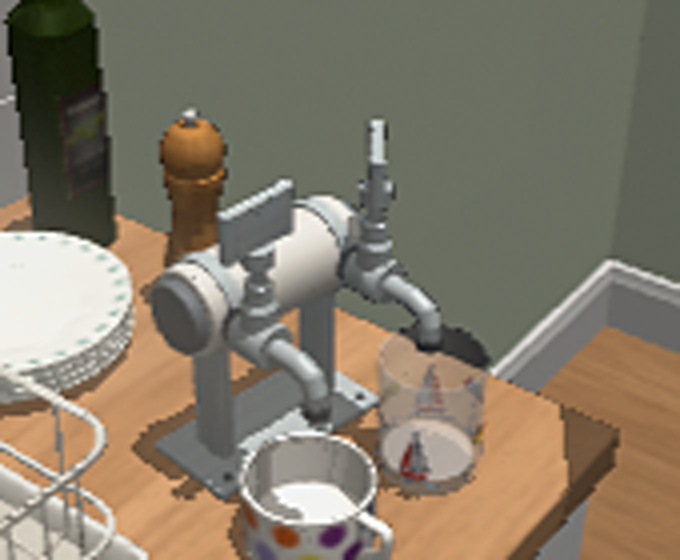

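The right wing runs from (488,208) to (630,110), which is 34.6° in the image. The line between the valve axes slopes 8.6° the other way, so the valve is about 43° (0.75 rad) open. The left wing is unchanged, glass and cup are in place, and the arm is clear.

```bash
python3 - <<'E'
from h import *
bot.job_done(); st()
E
```

```text
the job is handed in; nothing more can be done
the job is handed in; nothing more can be done
```

The tall glass stands under the right valve. I gripped that valve's wing from above with 20 N, turned it about 35° anticlockwise, released it, moved the arm clear and handed the job in at about 10 s of the 32 s allowed.

**Right valve:** in the last top picture the wing stands about 43° (0.75 rad) open. I read that off the image by hand; it is inside the 0.585–0.985 rad range.

**Left valve:** it looks unchanged, at about 0.05 rad.

**Glass and cup:** both are at the same places in the pictures. The networks' boxes moved by 1–3 pixels, which I put down to detection noise.

**Forces:** the wrist force readings stayed at about 12 N or less. They were near zero after release.

No check failed or disagreed. The arm's state could not be read again after hand-in.

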